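Square a seed meter housing into the bench's locating corner

TASK

Get the aluminium seed meter housing ready for clamping: push its inspection flap fully shut, and push the housing along the bench, without lifting it, until it sits home in the steel locating corner, flush against both the long fence and the short end stop. Only push with the fingers, do not pick anything up, and leave the other parts on the bench where they are.

Things in the scene. Friction and masses are not known exactly. Their poses are not given: they have to be found in the camera images.
- housing: Loose cast aluminium meter housing: box 100 mm (its x) by 120 mm (its y), 60 mm high, 0.57 to 0.97 kg, with plain upright side walls; a few newtons slide it. Origin: centre of the underside. Its +x side goes against the fence, its +y side (left, seen from the robot) against the end stop. It starts clear of both, up to 20 degrees out of line. The flap covers an opening in its top.
- flap (a joint): Angle of the steel inspection flap: 0 = fully shut (flat on the housing's top), 0.9 to 1.5 at the start (standing open), at most 1.9. Plate 65 mm from hinge to free edge, 74 mm wide, 3 mm thick; shut, its top face is 63 mm above the bench. The stiff hinge holds it at any angle; about 1 N near the free edge moves it. No latch or spring.
- flap_hinge (a point): Middle of the flap's hinge line, which is parallel to the housing's y axis: 35 mm towards +x from the housing's centre, 60 mm above its underside. Shut, the flap reaches from here to 30 mm on the -x side of the housing's centre; open, it stands up from here with its outer face towards +x.
- flap_edge (a point): Middle of the flap's free edge, on its outer (when shut: upper) face.
- corner_stop: Dark steel L-shaped locating corner screwed to the bench, bars 12 mm thick, 30 mm high. Origin: the inner corner, at bench height. Long fence: inner face is the plane x = 0, running 250 mm towards -y. Short end stop: inner face is the plane y = 0, running 95 mm towards -x. Housing home: its centre at x = -50, y = -60 mm in this frame, axes parallel.
- singulator: White plastic singulator, an open ring about 105 mm across with a short tab, 8 to 14 mm high, lying loose on the bench to the left. Origin: centre of the ring's underside. To be left alone.
- drive_hub: Galvanised drive hub, flange 72 mm across, 42 mm high, loose, on the left nearer the robot. Origin: centre of the underside. To be left alone.
- pulley: Black rubber pulley, 76 mm across, 28 mm high, loose, lying on the right. Origin: centre of the underside. To be left alone.
- cam_follower: Steel cam follower standing on its 32 mm roller, stud up, 40 mm high, loose, on the right, farther out than the pulley. Origin: centre of the underside. To be left alone.
There are look-alikes about, which are no part of the job. There is more than one size of the housing; the job needs the larger.

How it is judged:
By the outcome, as a careful person would: the job done as asked, in the order asked, and still so for the second after the job is handed in, with the robot touching nothing.
It also fails if it takes over 64 s, if anything falls off the work surface, if the arm or the gripper's body presses on something with over 40 N, if the wrist force passes 120 N, or if a joint passes its speed limit or range.

ROBOT

A 7-joint arm with a two-finger parallel gripper is mounted at the origin on the work surface. World frame = base frame: x ahead of the robot, y to its left, z up, the work surface at z = 0. Lengths are in m, angles in rad, forces in N, time in s.
With the tool pointing down it reaches from about 0.4 to 0.85 m from the base axis. Payload 10.4 kg.
Tool frame: the origin (TCP) lies at the very end of the fingers, on their centre line; the grasp point (between the pads) lies 19 mm behind it; z points along the fingers, y is the line along which they close (so a half turn about z gives the same grasp; the last joint's range is limited). The gripper opens to 87 mm and grips with 3 to 60 N. Pads are 19 mm wide; open, the fingers measure 117 mm over their backs; the gripper's body (75 mm by 190 mm) begins 51 mm behind the grasp point.
Start: joints at [-1.246, 0.332, -0.065, 1.46, 0.022, 1.35, -0.088], TCP at [0.213, 0.588, 0.223] pointing down, gripper open.
Joint ranges: [-2.6, 2.6], [-0.5, 2.12], [-1.47, 1.34], [0.16, 2.42], [-1.27, 4.41], [0.06, 2.06], [-2.6, 2.6]. Speed limits (rad/s): [2.22, 2.22, 2.79, 2.79, 3.14, 3.14, 3.14].

INTERFACE

Orientations are given as a unit quaternion [w, x, y, z].
In Python, from bench import sensors, imaging, finish_job, spotter gives the robot as it stands.
- The arm moves only by the tool move_arm, never from a script. Its arguments are lists of equal length, an entry for each row: "dp": the shift along the tool's x, y, z in m, a list of three; "turn": the turn, a rotation vector about the tool's x, y, z in rad, a list of three; "hand": the opening, from 0 (shut) to 1 (fully open). In form: {"dp": [[tx, ty, tz], ...], "turn": [[rx, ry, rz], ...], "hand": [hand, ...]}. A call has 1 to 10 rows; each row shifts and turns the commanded pose from where the row before left it, along the tool's axes as they then stand; what a row does not reach is not made up. A row lasts 1/10 s, in which the tool goes at most 50 mm and 8.59 degrees, less where a joint would pass 70% of its speed; a pose out of reach is approached as far as the arm can. A call with a gripper value outside its range is refused whole. The fingers move at their own pace and stop on an object; "squeeze" is the grip in N (left out, the last holds). Time passes only in rows, so rows that do not move let the fingers close. It gives the time, the measured TCP pose, the force, the opening and the grip force at its end, in the units of the state.
- sensors.get_state(): the state, without advancing time (a new reading comes with each control period).
- imaging.grab_frame(name): name is "scene" or "top"; returns a dict with "image" (420x560x3 uint8, red, green, blue), "vfov" (degrees; the focal length in pixels is half the picture's height over the tangent of half this angle, whatever the lens; pixels are square), "cx", "cy" (the principal point, pixels), "world_from_camera" (4x4, takes a point from camera to world coordinates). Camera axes: x right, y down, z forward; pixel columns grow to the right and rows downward; lengths in m; the calibration is good to about 2 mm. A picture is of the moment at which its call begins. There is no depth.
- finish_job(): hands the job in; it is judged then, once.
Trained networks look in the newest picture that a camera, given by its name, has taken for a name from the list of things; names that differ only in an ending like _2 or _b are one class to them, and where a whole thing is asked for, a point or a joint stands for the part that bears it (a point fixed in the world has none). Each returns a list of dicts, best first, with "score" (0 to 1); they miss things now and then, are a little off and sometimes report something else, mostly with a low value. They report only what shows in the picture. A call takes as long as a camera call. They do not tell look-alikes from the thing itself.
- spotter.find_in(query, camera): "point" ([x, y, z] in m, in the coordinates of the camera as it stood for that picture, good to about 4 mm: the middle of the surface that is visible of it).
- spotter.masks_of(query, camera): "region" (420x560 bool, what is visible of it).
- spotter.place_of(query, camera): "point" ([x, y, z] in m, in the coordinates of the camera as it stood for that picture, good to about 4 mm: a listed point, or the origin of a listed thing).
The state is a dict: "t": time; "joint_positions": joint angles; "dq": joint speeds; "effort": joint torques, N m; "ee_pos": TCP position; "orientation": TCP orientation; "contact_force": force on the tool from outside, world axes, zero at the start; "torque": the same for the moment, N m; "gripper_width": opening from 0.0 (shut) to 1.0 (fully open); "finger_force": force on a finger pad.
Only numpy, scipy, OpenCV 4.12 (cv2) and the standard library are available. Lean on these libraries where they do the work, as an engineer would, in place of code of your own. Each camera call takes 0.05 s, during which the arm holds its last target. There are 200 camera calls.

## Working session

There is one attempt and no reset: what is moved stays moved. The work goes in short steps, Python scripts to look and compute and a tool call to move; the robot and the scene stay as the last step left them, time stands still between calls to the robot, and variables do not carry over. Pictures are saved under pics/ and viewed, at most 10 in all, crops included, and the job is handed in when it is done.

Besides the shell and the picture viewer there is one more tool, called after "Call:" by a JSON object that holds its "method" and its "body", one argument or row to a line. move_arm: Moves the arm, as the interface text tells. Its arguments: {"type":"object","properties":{"dp":{"type":"array","items":{"type":"array","items":{"type":"number"}}},"turn":{"type":"array","items":{"type":"array","items":{"type":"number"}}},"hand":{"type":"array","items":{"type":"number"}},"squeeze":{"type":"number"}},"required":["dp","turn","hand"]}

```bash
mkdir -p pics; cat > h.py <<'E'
import numpy as np, cv2
from bench import sensors, imaging, finish_job, spotter
def grab(n,save=None):
    f=imaging.grab_frame(n)
    f['T']=np.array(f['world_from_camera']); f['f']=210/np.tan(np.radians(f['vfov'])/2)
    if save: cv2.imwrite('pics/'+save,cv2.cvtColor(f['image'],cv2.COLOR_RGB2BGR))
    return f
def w(f,p): return f['T'][:3,:3]@np.array(p)+f['T'][:3,3]
def pix(f,P):
    c=f['T'][:3,:3].T@(np.array(P)-f['T'][:3,3]); return np.array([f['cx']+f['f']*c[0]/c[2],f['cy']+f['f']*c[1]/c[2]])
def ray(f,u,v,z):
    d=f['T'][:3,:3]@np.array([(u-f['cx'])/f['f'],(v-f['cy'])/f['f'],1]); o=f['T'][:3,3]
    return o+d*(z-o[2])/d[2]
E
python3 - <<'E'
from h import *
np.set_printoptions(precision=3,suppress=True)
for n in ['top','scene']:
    f=grab(n,n+'0.png'); print(n,f['f'],f['cx'],f['cy'],f['T'])
    for q in ['housing','flap_hinge','flap_edge','corner_stop','singulator','drive_hub','pulley','cam_follower']:
        for r in spotter.place_of(q,n):
            P=w(f,r['point']); print(q,round(r['score'],2),P,pix(f,P))
print(sensors.get_state())
E
```

```text
top 421.08594253002383 278.16288242309207 209.43914131798152 [[-0.004 -0.983  0.185  0.41 ]
 [-0.999  0.011  0.032 -0.021]
 [-0.034 -0.185 -0.982  1.006]
 [ 0.     0.     0.     1.   ]]
housing 0.76 [ 0.609 -0.092  0.002] [321.125 204.739]
flap_hinge 0.81 [ 0.452 -0.131  0.041] [341.058 269.241]
flap_hinge 0.53 [ 0.648 -0.081  0.058] [317.242 183.776]
flap_edge 0.68 [ 0.631 -0.084  0.123] [320.597 184.016]
flap_edge 0.6 [ 0.409 -0.102  0.05 ] [329.017 288.665]
corner_stop 0.71 [ 0.695  0.086 -0.001] [248.269 171.77 ]
singulator 0.79 [ 0.601  0.333 -0.001] [147.798 210.008]
singulator 0.19 [ 0.43   0.249 -0.   ] [178.792 280.328]
drive_hub 0.64 [0.425 0.251 0.001] [177.991 282.725]
pulley 0.67 [ 0.448 -0.395 -0.   ] [452.549 271.007]
cam_follower 0.73 [ 0.628 -0.085  0.125] [321.529 185.217]
cam_follower 0.65 [ 0.603 -0.383  0.004] [443.032 205.765]
scene 409.6066424484187 276.4443774035563 209.5284321594598 [[ 0.534  0.554 -0.639  1.189]
 [ 0.845 -0.336  0.415 -0.401]
 [ 0.016 -0.762 -0.648  0.665]
 [ 0.     0.     0.     1.   ]]
housing 0.84 [ 0.61  -0.084  0.001] [253.413 243.9  ]

[... 345 characters left out ...]
r 0.78 [0.601 0.333 0.002] [385.626 184.511]
drive_hub 0.95 [0.428 0.256 0.002] [324.192 162.126]
pulley 0.92 [ 0.445 -0.395  0.001] [ 94.788 250.728]
cam_follower 0.81 [ 0.601 -0.376 -0.002] [124.544 296.214]
{'t': 0.9, 'joint_positions': array([-1.246,  0.332, -0.065,  1.46 ,  0.022,  1.35 , -0.089]), 'dq': array([-0.001, -0.   ,  0.   , -0.   , -0.001, -0.001,  0.   ]), 'effort': array([ -0.001, -62.304,   0.024, -39.011,  -0.061,   0.032,   0.   ]), 'ee_pos': array([0.213, 0.588, 0.223]), 'orientation': array([0.   , 0.173, 0.985, 0.   ]), 'contact_force': array([-0.689, -0.221, -0.47 ]), 'torque': array([ 0.046, -0.029,  0.075]), 'finger_force': 0.0, 'gripper_width': 1.0002010863132031}
```

View pics/top0.png

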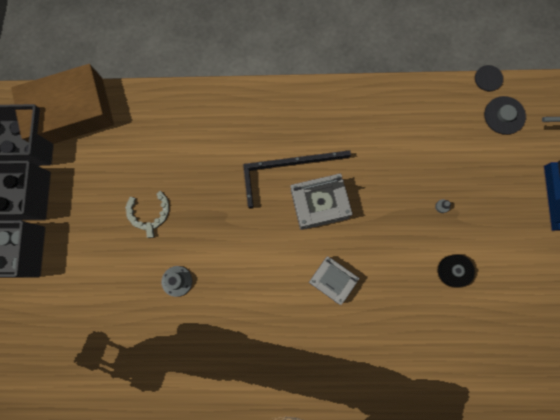

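View pics/scene0.png

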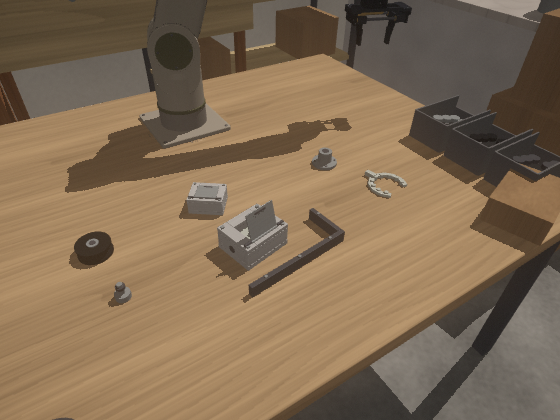

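The larger housing, with its flap up, is at top (321,203) / scene (253,240). The look-alike is the smaller one, flap nearly shut, at top (335,281) / scene (208,198). The corner's inner vertex is near top (250,170), with the fence running right to (350,154). I choose the larger housing and check it in a close crop.

```bash
python3 - <<'E'
from h import *
im=cv2.imread('pics/top0.png')[140:240,235:365]
cv2.imwrite('pics/crop0.png',cv2.resize(im,None,fx=6,fy=6,interpolation=cv2.INTER_CUBIC))
E
```

```text
(no output)
```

View pics/crop0.png

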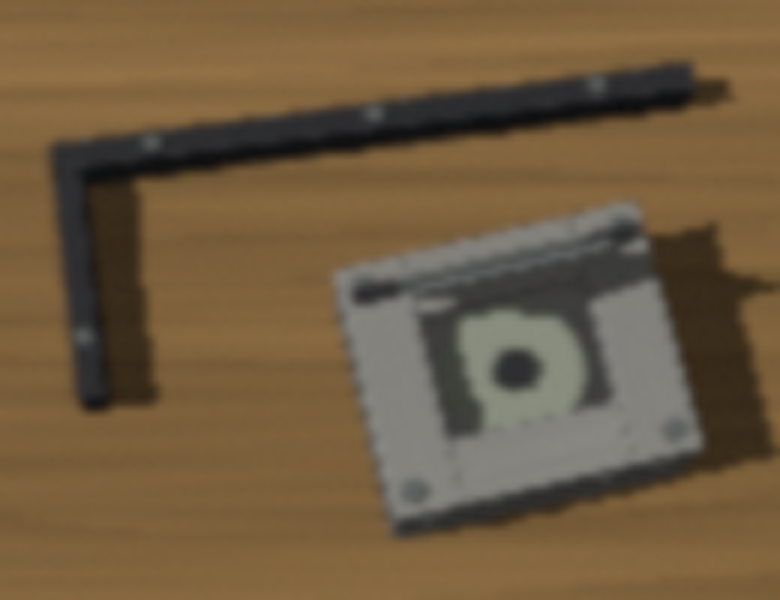

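The crop confirms the choice: housing top corners are at crop (335,270), (638,200), (702,448) and (398,525), with the flap upright near its far edge. The corner's outer vertex is at crop (52,147), and the fence end at (692,64). Now I fit poses.

```bash
cat >> h.py <<'E'
from scipy.optimize import least_squares
def pose_fit(f,uv,local):
    uv=np.array(uv,float); L=np.array(local,float)
    def tr(p): 
        c,s=np.cos(p[2]),np.sin(p[2]); return np.c_[p[0]+c*L[:,0]-s*L[:,1],p[1]+s*L[:,0]+c*L[:,1],L[:,2]]
    r=least_squares(lambda p:np.concatenate([pix(f,P) for P in tr(p)])-uv.ravel(),[.65,0,0]); return r.x,np.abs(r.fun).max()
E
python3 - <<'E'
from h import *
np.set_printoptions(precision=4,suppress=True)
f=grab('top')
un=lambda a:(np.array(a)+.5)/6-.5+[235,140]
H,e=pose_fit(f,un([(335,270),(638,200),(702,448),(398,525)]),[(.05,.06,.06),(.05,-.06,.06),(-.05,-.06,.06),(-.05,.06,.06)])
C,e2=pose_fit(f,un([(52,147),(692,64),(690,86),(80,408),(85,163),]),[(.012,.012,.03),(.012,-.25,.03),(0,-.25,.03),(-.095,.012,.03),(0,0,.03)])
print(H,e,C,e2)
R=lambda a:np.array([[np.cos(a),-np.sin(a)],[np.sin(a),np.cos(a)]])
print('housing in corner',R(C[2]).T@(H[:2]-C[:2]),np.degrees(H[2]-C[2]))
for q in ['flap_edge','flap_hinge']:
  for n in ['scene']:
    g=grab(n)
    for r in spotter.place_of(q,n):
        P=w(g,r['point']); print(q,r['score'],P,R(H[2]).T@(P[:2]-H[:2]))
E
```

```text
[ 0.61   -0.088   0.2262] 0.4971972196630077 [0.6961 0.0832 0.1231] 1.4219485473887516
housing in corner [-0.1065 -0.1594] 5.909963836949689
flap_edge 0.69 [ 0.4054 -0.0951  0.0426] [-0.201   0.0391]
flap_hinge 0.85 [ 0.4489 -0.1259  0.0445] [-0.1655 -0.0007]
flap_hinge 0.58 [ 0.6395 -0.0795  0.0608] [0.0307 0.0017]
```

Call:
{"method": "move_arm", "body": {
  "dp": [
    [0,0,0],
    [0,0,0],
    [0,0,0],
    [0,0,0],
    [-0.02,-0.036,0],
    [-0.02,-0.036,0],
    [-0.02,-0.036,0],
    [-0.02,-0.036,0],
    [-0.02,-0.036,0],
    [-0.02,-0.036,0]
  ],
  "turn": [
    [0,0,-0.118],
    [0,0,-0.118],
    [0,0,-0.118],
    [0,0,-0.118],
    [0,0,0],
    [0,0,0],
    [0,0,0],
    [0,0,0],
    [0,0,0],
    [0,0,0]
  ],
  "hand": [0,0,0,0,0,0,0,0,0,0]
}}

```text
t: 2.15
ee_pos: [0.3597, 0.3867, 0.2228]
orientation: [0.0, -0.062, 0.998, 0.0]
contact_force: [0.6, 0.3, 0.3]
gripper_width: 0.168
finger_force: 0.0
```

Call:
{"method": "move_arm", "body": {
  "dp": [
    [-0.022,-0.041,0],
    [-0.022,-0.041,0],
    [-0.022,-0.041,0],
    [-0.022,-0.041,0],
    [-0.022,-0.041,0],
    [-0.022,-0.041,0],
    [-0.022,-0.041,0],
    [-0.022,-0.041,0],
    [-0.022,-0.041,0],
    [-0.022,-0.041,0]
  ],
  "turn": [
    [0,0,0],
    [0,0,0],
    [0,0,0],
    [0,0,0],
    [0,0,0],
    [0,0,0],
    [0,0,0],
    [0,0,0],
    [0,0,0],
    [0,0,0]
  ],
  "hand": [0,0,0,0,0,0,0,0,0,0]
}}

```text
t: 3.15
ee_pos: [0.6289, 0.007, 0.2228]
orientation: [0.0, -0.062, 0.998, 0.0]
contact_force: [0.2, 0.6, 0.1]
gripper_width: 0.003
finger_force: 0.0
```

Call:
{"method": "move_arm", "body": {
  "dp": [
    [-0.022,-0.041,0],
    [-0.022,-0.041,0],
    [0,0,0.03],
    [0,0,0.03],
    [0,0,0.03],
    [0,0,0.03],
    [0,0,0]
  ],
  "turn": [
    [0,0,0],
    [0,0,0],
    [0,0,0],
    [0,0,0],
    [0,0,0],
    [0,0,0],
    [0,0,0]
  ],
  "hand": [0,0,0,0,0,0,0]
}}

```text
t: 3.85
ee_pos: [0.6791, -0.0668, 0.098]
orientation: [-0.004, -0.062, 0.998, 0.0]
contact_force: [-0.3, 0.4, -0.7]
gripper_width: 0.007
finger_force: 0.0
```

Call:
{"method": "move_arm", "body": {
  "dp": [
    [0.015,0,0],
    [0.01,0,0],
    [0.01,0,0],
    [0.01,0,0],
    [0.01,0,0],
    [0.01,0,0],
    [0.008,0,0],
    [0.005,0,0.007],
    [0.005,0,0.007],
    [0.005,0,0.007]
  ],
  "turn": [
    [0,0,0],
    [0,0,0],
    [0,0,0],
    [0,0,0],
    [0,0,0],
    [0,0,0],
    [0,0,0],
    [0,0,0],
    [0,0,0],
    [0,0,0]
  ],
  "hand": [0,0,0,0,0,0,0,0,0,0]
}}

```text
t: 4.85
ee_pos: [0.5939, -0.0782, 0.0806]
orientation: [-0.0, -0.062, 0.998, 0.0]
contact_force: [1.2, -0.4, 0.6]
gripper_width: 0.005
finger_force: 0.2
```

Call:
{"method": "move_arm", "body": {
  "dp": [
    [0.005,0,0.005],
    [0,0,0.004],
    [0,0,0.002],
    [0,0,0]
  ],
  "turn": [
    [0,0,0],
    [0,0,0],
    [0,0,0],
    [0,0,0]
  ],
  "hand": [0,0,0,0]
}}

```text
t: 5.25
ee_pos: [0.5895, -0.0788, 0.0702]
orientation: [-0.0, -0.062, 0.998, 0.0]
contact_force: [0.4, 0.5, -1.4]
gripper_width: 0.009
finger_force: 0.0
```

Call:
{"method": "move_arm", "body": {
  "dp": [
    [0,0,0.002],
    [0,0,0.002],
    [0,0,0.002],
    [0,0,0.001],
    [0,0,0]
  ],
  "turn": [
    [0,0,0],
    [0,0,0],
    [0,0,0],
    [0,0,0],
    [0,0,0]
  ],
  "hand": [0,0,0,0,0]
}}

```text
t: 5.75
ee_pos: [0.5895, -0.0789, 0.0636]
orientation: [0.0, -0.062, 0.998, 0.0]
contact_force: [-0.2, -0.5, 0.1]
gripper_width: 0.004
finger_force: 0.0
```

Call:
{"method": "move_arm", "body": {
  "dp": [
    [0,0,0.001],
    [0,0,0.001],
    [0,0,0.001],
    [0,0,0]
  ],
  "turn": [
    [0,0,0],
    [0,0,0],
    [0,0,0],
    [0,0,0]
  ],
  "hand": [0,0,0,0]
}}

```text
t: 6.15
ee_pos: [0.5896, -0.0789, 0.0628]
orientation: [0.0, -0.062, 0.998, 0.0]
contact_force: [-11.5, 1.3, 23.5]
gripper_width: 0.002
finger_force: 12.1
```

Call:
{"method": "move_arm", "body": {
  "dp": [
    [0,0,-0.01],
    [0,0,-0.03],
    [0,0,-0.03],
    [0.035,-0.006,0],
    [0.035,-0.006,0],
    [0,0,0]
  ],
  "turn": [
    [0,0,0],
    [0,0,0],
    [0,0,0],
    [0,0,0],
    [0,0,0],
    [0,0,0]
  ],
  "hand": [0,0,0,0.6,0.6,0.6]
}}

```text
t: 6.75
ee_pos: [0.518, -0.1015, 0.1305]
orientation: [-0.001, -0.06, 0.998, 0.0]
contact_force: [-0.1, 0.2, -0.3]
gripper_width: 0.192
finger_force: 0.0
```

```bash
python3 - <<'E'
from h import *
a=grab('top')['image'][120:260,220:380];b=grab('scene')['image'][140:300,180:360]
r=lambda i:cv2.resize(i,(400,350),interpolation=cv2.INTER_CUBIC)
cv2.imwrite('pics/p1.png',cv2.cvtColor(np.hstack([r(a),r(b)]),cv2.COLOR_RGB2BGR))
E
```

```text
(no output)
```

View pics/p1.png

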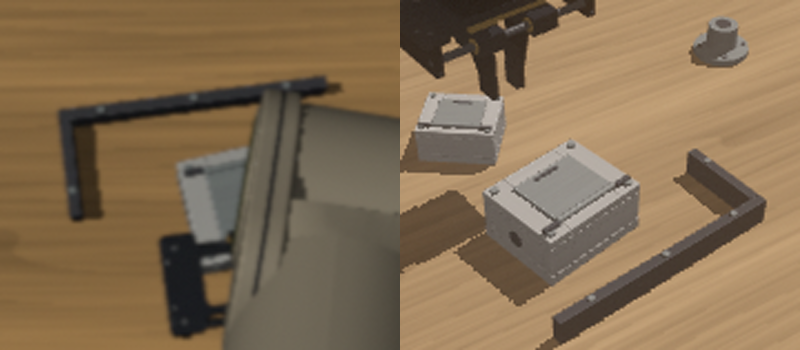

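The flap lies flat on the housing's top (right half, about (565,190)). The housing's left-far corner is still at top (291,184), so it hasn't moved. Next I go down behind it and push towards the fence.

Call:
{"method": "move_arm", "body": {
  "dp": [
    [0,0,0],
    [0,0,0.03],
    [0,0,0.03],
    [0,0,0.03],
    [0,0,0.02],
    [0,0,0],
    [-0.01,0,0],
    [-0.01,0,0]
  ],
  "turn": [
    [0,0,0],
    [0,0,0],
    [0,0,0],
    [0,0,0],
    [0,0,0],
    [0,0,0],
    [0,0,0],
    [0,0,0]
  ],
  "hand": [0.6,0.6,0.6,0.6,0.6,0.6,0.6,0.6]
}}

```text
t: 7.65
ee_pos: [0.5435, -0.0968, 0.0219]
orientation: [0.001, -0.062, 0.998, -0.0]
contact_force: [0.3, 0.1, 0.6]
gripper_width: 0.596
finger_force: 0.0
```

Call:
{"method": "move_arm", "body": {
  "dp": [
    [-0.008,0,0],
    [-0.008,0,0],
    [-0.008,0,0],
    [-0.008,0,0],
    [-0.008,0,0],
    [-0.008,0,0],
    [-0.006,0,0],
    [-0.005,0,0],
    [-0.004,0,0],
    [0,0,0]
  ],
  "turn": [
    [0,0,0],
    [0,0,0],
    [0,0,0],
    [0,0,0],
    [0,0,0],
    [0,0,0],
    [0,0,0],
    [0,0,0],
    [0,0,0],
    [0,0,0]
  ],
  "hand": [0.6,0.6,0.6,0.6,0.6,0.6,0.6,0.6,0.6,0.6]
}}

```text
t: 8.65
ee_pos: [0.6045, -0.0893, 0.0211]
orientation: [0.0, -0.062, 0.998, -0.0]
contact_force: [-3.5, -0.6, 1.6]
gripper_width: 0.6
finger_force: 1.6
```

```bash
python3 -c "
from h import *
print(sensors.get_state()['joint_positions'].round(2))"
```

```text
[-0.22  0.51  0.36  1.72 -0.21  0.96  1.92]
```

Call:
{"method": "move_arm", "body": {
  "dp": [
    [0.015,0,0],
    [0,0,-0.03],
    [0,0,-0.04],
    [0,0,-0.04],
    [-0.036,-0.03,0],
    [-0.036,-0.03,0],
    [0,-0.032,0],
    [0,0,0]
  ],
  "turn": [
    [0,0,0],
    [0,0,0],
    [0,0,0],
    [0,0,0],
    [0,0,0],
    [0,0,0],
    [0,0,0],
    [0,0,0]
  ],
  "hand": [0.6,0.6,0.6,0.6,0.6,0.6,0.6,0.6]
}}

```text
t: 9.45
ee_pos: [0.6722, -0.1793, 0.1307]
orientation: [0.0, -0.059, 0.998, -0.002]
contact_force: [-0.7, -0.7, -0.2]
gripper_width: 0.604
finger_force: 0.0
```

Call:
{"method": "move_arm", "body": {
  "dp": [
    [0,0,0],
    [0,0,0],
    [0,0,0],
    [0,0,0],
    [0,0,0],
    [0,0,0],
    [0,0,0],
    [0,0,0],
    [0,0,0],
    [0,0,0]
  ],
  "turn": [
    [0,0,0.143],
    [0,0,0.143],
    [0,0,0.143],
    [0,0,0.143],
    [0,0,0.143],
    [0,0,0.143],
    [0,0,0.143],
    [0,0,0.143],
    [0,0,0.143],
    [0,0,0.143]
  ],
  "hand": [0.6,0.6,0.6,0.6,0.6,0.6,0.6,0.6,0.6,0.6]
}}

```text
t: 10.45
ee_pos: [0.6725, -0.1727, 0.1312]
orientation: [0.001, 0.61, 0.793, 0.001]
contact_force: [0.4, 0.2, -0.6]
gripper_width: 0.601
finger_force: 0.0
```

Call:
{"method": "move_arm", "body": {
  "dp": [
    [0,0,0],
    [0,0,0]
  ],
  "turn": [
    [0,0,0.141],
    [0,0,0]
  ],
  "hand": [0.6,0.6]
}}

```text
t: 10.65
ee_pos: [0.6725, -0.1726, 0.1309]
orientation: [0.0, 0.662, 0.749, 0.0]
contact_force: [-1.2, -0.1, 0.3]
gripper_width: 0.605
finger_force: 0.0
```

```bash
python3 - <<'E'
from h import *
np.set_printoptions(precision=4,suppress=True)
C=[.6961,.0832,.1231]
s=sensors.get_state(); c,k=np.cos(C[2]),np.sin(C[2]); d=s['ee_pos'][:2]-C[:2]
q=s['orientation'];print(c*d[0]+k*d[1],-k*d[0]+c*d[1],s['ee_pos'],q,np.degrees(2*np.arctan2(q[2],q[1])))
a=grab('top')['image'][120:260,220:380];b=grab('scene')['image'][140:300,180:360]
r=lambda i:cv2.resize(i,(400,350),interpolation=cv2.INTER_CUBIC)
cv2.imwrite('pics/p2.png',cv2.cvtColor(np.hstack([r(a),r(b)]),cv2.COLOR_RGB2BGR))
E
```

```text
-0.054869115108165264 -0.2509454392964711 [ 0.6725 -0.1726  0.1309] [0.0004 0.6624 0.7491 0.0003] 97.03042436487293
```

View pics/p2.png

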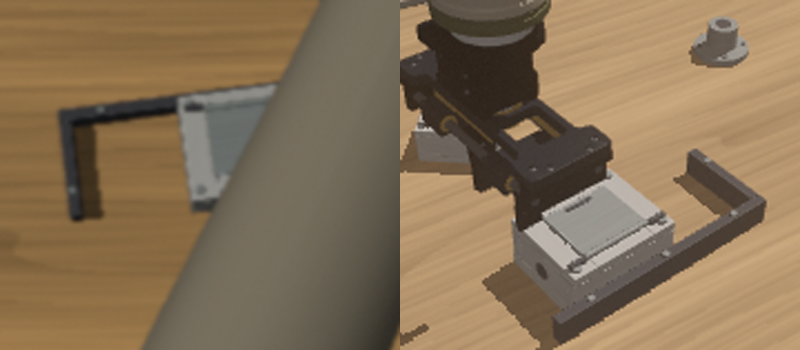

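The housing is now square to the fence, just short of it: its far-left top corner is at left-half (180,98), and the gripper is clear of its right wall. I go down and push it towards the end stop.

Call:
{"method": "move_arm", "body": {
  "dp": [
    [0,0,0.03],
    [0,0,0.03],
    [0,0,0.03],
    [0,0,0.02],
    [0,0,0],
    [0.008,0,0],
    [0.008,0,0],
    [0.008,0,0],
    [0,0,0]
  ],
  "turn": [
    [0,0,0],
    [0,0,0],
    [0,0,0],
    [0,0,0],
    [0,0,0],
    [0,0,0],
    [0,0,0],
    [0,0,0],
    [0,0,0]
  ],
  "hand": [0.6,0.6,0.6,0.6,0.6,0.6,0.6,0.6,0.6]
}}

```text
t: 11.65
ee_pos: [0.6697, -0.1482, 0.0218]
orientation: [0.001, 0.661, 0.75, 0.001]
contact_force: [0.1, 0.1, -0.2]
gripper_width: 0.601
finger_force: 0.0
```

Call:
{"method": "move_arm", "body": {
  "dp": [
    [0.008,0,0],
    [0.008,0,0],
    [0.008,0,0],
    [0.008,0,0],
    [0.008,0,0],
    [0.008,0,0],
    [0.008,0,0],
    [0.008,0,0],
    [0.008,0,0],
    [0,0,0]
  ],
  "turn": [
    [0,0,0],
    [0,0,0],
    [0,0,0],
    [0,0,0],
    [0,0,0],
    [0,0,0],
    [0,0,0],
    [0,0,0],
    [0,0,0],
    [0,0,0]
  ],
  "hand": [0.6,0.6,0.6,0.6,0.6,0.6,0.6,0.6,0.6,0.6]
}}

```text
t: 12.65
ee_pos: [0.6604, -0.0777, 0.0213]
orientation: [0.001, 0.662, 0.75, 0.0]
contact_force: [1.0, -1.9, 0.7]
gripper_width: 0.602
finger_force: 0.8
```

Call:
{"method": "move_arm", "body": {
  "dp": [
    [0.006,0,0],
    [0.006,0,0],
    [0.005,0,0],
    [0.004,0,0],
    [0,0,0]
  ],
  "turn": [
    [0,0,0],
    [0,0,0],
    [0,0,0],
    [0,0,0],
    [0,0,0]
  ],
  "hand": [0.6,0.6,0.6,0.6,0.6]
}}

```text
t: 13.15
ee_pos: [0.6577, -0.058, 0.0211]
orientation: [0.001, 0.662, 0.749, 0.0]
contact_force: [-0.1, -4.9, 3.0]
gripper_width: 0.601
finger_force: 2.0
```

Call:
{"method": "move_arm", "body": {
  "dp": [
    [0.001,0,0],
    [0.001,0,0],
    [0,0,0]
  ],
  "turn": [
    [0,0,0],
    [0,0,0],
    [0,0,0]
  ],
  "hand": [0.6,0.6,0.6]
}}

```text
t: 13.45
ee_pos: [0.6574, -0.0568, 0.0211]
orientation: [0.001, 0.662, 0.749, -0.0]
contact_force: [1.4, -6.6, 4.3]
gripper_width: 0.606
finger_force: 2.9
```

Call:
{"method": "move_arm", "body": {
  "dp": [
    [0.001,0,0],
    [0.001,0,0],
    [0,0,0]
  ],
  "turn": [
    [0,0,0],
    [0,0,0],
    [0,0,0]
  ],
  "hand": [0.6,0.6,0.6]
}}

```text
t: 13.75
ee_pos: [0.6572, -0.0549, 0.0211]
orientation: [0.001, 0.662, 0.749, -0.0]
contact_force: [0.7, -5.4, 3.6]
gripper_width: 0.601
finger_force: 3.0
```

Call:
{"method": "move_arm", "body": {
  "dp": [
    [0.001,0,0],
    [0.001,0,0],
    [0,0,0]
  ],
  "turn": [
    [0,0,0],
    [0,0,0],
    [0,0,0]
  ],
  "hand": [0.6,0.6,0.6]
}}

```text
t: 14.05
ee_pos: [0.6569, -0.0529, 0.0211]
orientation: [0.001, 0.662, 0.749, -0.0]
contact_force: [1.0, -5.8, 4.3]
gripper_width: 0.603
finger_force: 3.0
```

Call:
{"method": "move_arm", "body": {
  "dp": [
    [0.001,0,0],
    [0.001,0,0],
    [0,0,0]
  ],
  "turn": [
    [0,0,0],
    [0,0,0],
    [0,0,0]
  ],
  "hand": [0.6,0.6,0.6]
}}

```text
t: 14.35
ee_pos: [0.6566, -0.0517, 0.0211]
orientation: [0.001, 0.663, 0.749, -0.0]
contact_force: [1.0, -7.6, 3.4]
gripper_width: 0.604
finger_force: 4.0
```

Call:
{"method": "move_arm", "body": {
  "dp": [
    [0.001,0,0],
    [0.001,0,0],
    [0,0,0]
  ],
  "turn": [
    [0,0,0],
    [0,0,0],
    [0,0,0]
  ],
  "hand": [0.6,0.6,0.6]
}}

```text
t: 14.65
ee_pos: [0.6562, -0.0516, 0.0212]
orientation: [0.002, 0.663, 0.748, -0.001]
contact_force: [1.5, -12.5, 2.4]
gripper_width: 0.599
finger_force: 6.2
```

Call:
{"method": "move_arm", "body": {
  "dp": [
    [0.001,0,0],
    [0,0,0]
  ],
  "turn": [
    [0,0,0],
    [0,0,0]
  ],
  "hand": [0.6,0.6]
}}

```text
t: 14.85
ee_pos: [0.6562, -0.0516, 0.0212]
orientation: [0.002, 0.664, 0.748, -0.001]
contact_force: [2.2, -14.2, 0.9]
gripper_width: 0.604
finger_force: 7.5
```

Call:
{"method": "move_arm", "body": {
  "dp": [
    [-0.012,0,0],
    [0,0,-0.03],
    [0,0,-0.04],
    [0,0,-0.04],
    [0.027,-0.028,0],
    [0.027,-0.028,0],
    [0.027,-0.029,0],
    [0,0,0],
    [0,0,0],
    [0,0,0]
  ],
  "turn": [
    [0,0,0],
    [0,0,0],
    [0,0,0],
    [0,0,0],
    [0,0,0],
    [0,0,0],
    [0,0,0],
    [0,0,-0.143],
    [0,0,-0.143],
    [0,0,-0.143]
  ],
  "hand": [0.6,0.6,0.6,0.6,0.6,0.6,0.6,0.6,0.6,0.6]
}}

```text
t: 15.85
ee_pos: [0.5626, 0.0129, 0.1305]
orientation: [-0.001, 0.484, 0.875, 0.0]
contact_force: [-0.1, -0.4, -0.5]
gripper_width: 0.602
finger_force: 0.0
```

Call:
{"method": "move_arm", "body": {
  "dp": [
    [0,0,0],
    [0,0,0],
    [0,0,0],
    [0,0,0],
    [0,0,0],
    [0,0,0],
    [0,0,0],
    [0,0,0],
    [0,0,0]
  ],
  "turn": [
    [0,0,-0.143],
    [0,0,-0.143],
    [0,0,-0.143],
    [0,0,-0.143],
    [0,0,-0.143],
    [0,0,-0.143],
    [0,0,-0.143],
    [0,0,-0.14],
    [0,0,0]
  ],
  "hand": [0.6,0.6,0.6,0.6,0.6,0.6,0.6,0.6,0.6]
}}

```text
t: 16.75
ee_pos: [0.5628, 0.012, 0.1304]
orientation: [-0.0, -0.063, 0.998, 0.001]
contact_force: [-0.4, 2.0, 0.0]
gripper_width: 0.6
finger_force: 0.0
```

```bash
cat >> h.py <<'E'
def tcp():
    C=[.6961,.0832,.1231]
    s=sensors.get_state(); c,k=np.cos(C[2]),np.sin(C[2]); d=s['ee_pos'][:2]-C[:2]
    q=s['orientation'];print('x',round(c*d[0]+k*d[1],4),'y',round(-k*d[0]+c*d[1],4),'z',s['ee_pos'][2].round(4),'toolx yaw',np.degrees(2*np.arctan2(q[2],q[1])).round(2),s['contact_force'].round(1))
E
python3 -c "
from h import *
tcp()"
```

```text
x -0.1411 y -0.0543 z 0.1304 toolx yaw 187.22 [-0.4  2.   0. ]
```

Call:
{"method": "move_arm", "body": {
  "dp": [
    [0,0,0.03],
    [0,0,0.03],
    [0,0,0.03],
    [0,0,0.02],
    [0,0,0],
    [-0.01,0,0],
    [-0.01,0,0],
    [-0.007,0,0],
    [0,0,0]
  ],
  "turn": [
    [0,0,0],
    [0,0,0],
    [0,0,0],
    [0,0,0],
    [0,0,0],
    [0,0,0],
    [0,0,0],
    [0,0,0],
    [0,0,0]
  ],
  "hand": [0.6,0.6,0.6,0.6,0.6,0.6,0.6,0.6,0.6]
}}

```text
t: 17.65
ee_pos: [0.5915, 0.015, 0.0214]
orientation: [0.001, -0.061, 0.998, 0.0]
contact_force: [-0.2, -0.1, -0.3]
gripper_width: 0.6
finger_force: 0.0
```

Call:
{"method": "move_arm", "body": {
  "dp": [
    [-0.001,0,0],
    [-0.001,0,0],
    [0,0,0]
  ],
  "turn": [
    [0,0,0],
    [0,0,0],
    [0,0,0]
  ],
  "hand": [0.6,0.6,0.6]
}}

```text
t: 17.95
ee_pos: [0.592, 0.0152, 0.0207]
orientation: [0.0, -0.062, 0.998, 0.0]
contact_force: [0.1, 0.3, 0.8]
gripper_width: 0.6
finger_force: 0.0
```

Call:
{"method": "move_arm", "body": {
  "dp": [
    [-0.001,0,0],
    [-0.001,0,0],
    [0,0,0]
  ],
  "turn": [
    [0,0,0],
    [0,0,0],
    [0,0,0]
  ],
  "hand": [0.6,0.6,0.6]
}}

```text
t: 18.25
ee_pos: [0.5921, 0.0152, 0.0203]
orientation: [-0.002, -0.061, 0.998, 0.0]
contact_force: [-9.6, -0.3, 6.9]
gripper_width: 0.6
finger_force: 4.7
```

Call:
{"method": "move_arm", "body": {
  "dp": [
    [-0.001,0,0],
    [-0.001,0,0],
    [0,0,0]
  ],
  "turn": [
    [0,0,0],
    [0,0,0],
    [0,0,0]
  ],
  "hand": [0.6,0.6,0.6]
}}

```text
t: 18.55
ee_pos: [0.592, 0.0152, 0.0201]
orientation: [-0.004, -0.061, 0.998, 0.0]
contact_force: [-19.4, -0.9, 15.1]
gripper_width: 0.6
finger_force: 9.9
```

Call:
{"method": "move_arm", "body": {
  "dp": [
    [-0.001,0,0],
    [0,0,0]
  ],
  "turn": [
    [0,0,0],
    [0,0,0]
  ],
  "hand": [0.6,0.6]
}}

```text
t: 18.75
ee_pos: [0.592, 0.0152, 0.02]
orientation: [-0.005, -0.061, 0.998, 0.001]
contact_force: [-24.5, 0.0, 19.3]
gripper_width: 0.604
finger_force: 12.6
```

Call:
{"method": "move_arm", "body": {
  "dp": [
    [0.015,0,0],
    [0,0,-0.03],
    [0,0,-0.04],
    [0,0,-0.04],
    [0.02,0.04,-0.01],
    [0.02,0.04,-0.01],
    [0.02,0.04,-0.01],
    [0.02,0.04,-0.01],
    [0.02,0.04,-0.01],
    [0,0.04,0]
  ],
  "turn": [
    [0,0,0],
    [0,0,0],
    [0,0,0],
    [0,0,0],
    [0,0,0],
    [0,0,0],
    [0,0,0],
    [0,0,0],
    [0,0,0],
    [0,0,0]
  ],
  "hand": [0.6,0.6,0.6,0.6,0.6,0.6,0.6,0.6,0.6,0.6]
}}

```text
t: 19.75
ee_pos: [0.4516, 0.2416, 0.1824]
orientation: [0.001, -0.062, 0.998, 0.001]
contact_force: [0.4, -0.6, -0.1]
gripper_width: 0.598
finger_force: 0.0
```

```bash
python3 - <<'E'
from h import *
a=grab('top')['image'][135:225,235:355];b=grab('scene')['image'][185:285,250:370]
r=lambda i,s:cv2.resize(i,s,interpolation=cv2.INTER_CUBIC)
cv2.imwrite('pics/p3.png',cv2.cvtColor(np.hstack([r(a,(400,300)),r(b,(400,300))]),cv2.COLOR_RGB2BGR))
cv2.imwrite('pics/p4.png',cv2.cvtColor(r(b,(792,600)),cv2.COLOR_RGB2BGR))
E
```

```text
(no output)
```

View pics/p3.png

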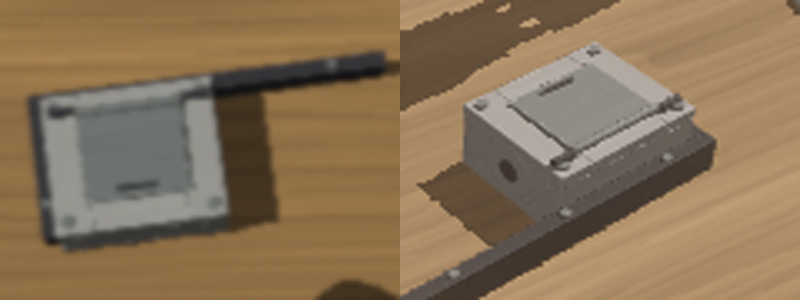

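The housing sits in the corner against both bars with the flap flat; its top corners in the left half are about (46,97), (212,77), (229,216) and (62,238). I check these against the predicted home projection.

```bash
python3 - <<'E'
from h import *
np.set_printoptions(precision=4,suppress=True)
f=grab('top'); im=f['image']
L=[(.05,.06,.06),(.05,-.06,.06),(-.05,-.06,.06),(-.05,.06,.06)]
un=lambda a:(np.array(a)+.5)/(10/3)-.5+[235,135]
H,e=pose_fit(f,un([(46,97),(212,77),(229,216),(62,238)]),L)
C=[.6961,.0832,.1231]; R=np.array([[np.cos(C[2]),-np.sin(C[2])],[np.sin(C[2]),np.cos(C[2])]])
print('fit in corner frame',R.T@(H[:2]-C[:2]),np.degrees(H[2]-C[2]),e)
for n in ['top','scene']:
    g=grab(n)
    for q in ['flap_edge','flap_hinge','singulator','drive_hub','pulley','cam_follower']:
        print(n,q,[ (round(r['score'],2),w(g,r['point'])) for r in spotter.place_of(q,n)[:2]])
E
```

```text
fit in corner frame [-0.0504 -0.0622] -0.5393022799398121 0.9419400366036257
top flap_edge [(0.72, array([ 0.4093, -0.1012,  0.0468])), (0.56, array([0.6247, 0.0145, 0.0666]))]
top flap_hinge [(0.89, array([0.6908, 0.0176, 0.0576])), (0.78, array([ 0.452 , -0.1312,  0.0404]))]
top singulator [(0.79, array([ 0.6018,  0.3351, -0.    ]))]
top drive_hub [(0.55, array([0.433 , 0.25  , 0.0008]))]
top pulley [(0.79, array([ 0.4485, -0.3939, -0.0011])), (0.18, array([0.6222, 0.013 , 0.0628]))]
top cam_follower [(0.56, array([ 0.6025, -0.3837,  0.0042]))]
scene flap_edge [(0.88, array([0.6228, 0.019 , 0.0643])), (0.64, array([ 0.4094, -0.0992,  0.042 ]))]
scene flap_hinge [(0.75, array([0.6875, 0.0227, 0.0613])), (0.49, array([ 0.4453, -0.127 ,  0.0482]))]
scene singulator [(0.88, array([0.6037, 0.3354, 0.0007]))]
scene drive_hub [(0.68, array([0.4274, 0.2554, 0.0008]))]
scene pulley [(0.72, array([ 0.4472, -0.3959, -0.0003]))]
scene cam_follower [(0.85, array([ 0.6022, -0.3763, -0.0025]))]
```

View pics/p4.png

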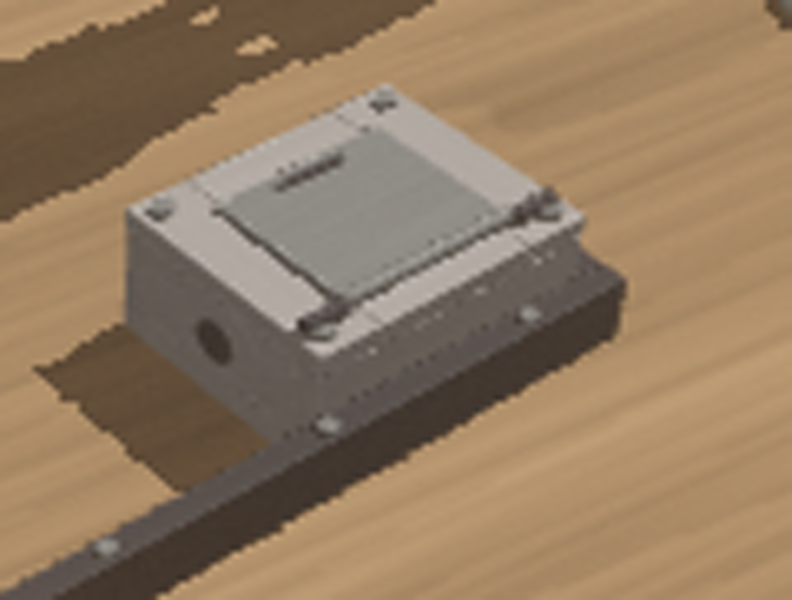

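Everything is in place and the other parts are unmoved. The fit along the end stop is 2 mm off, which is within measuring error, so I give one more gentle push that way with closed fingers to be sure.

Call:
{"method": "move_arm", "body": {
  "dp": [
    [-0.019,-0.0385,0],
    [-0.019,-0.0385,0],
    [-0.019,-0.0385,0],
    [-0.019,-0.0385,0],
    [-0.019,-0.0385,0],
    [-0.019,-0.0385,0],
    [-0.019,-0.0385,0],
    [-0.019,-0.0385,0],
    [-0.021,-0.039,0],
    [0,0,0]
  ],
  "turn": [
    [0,0,0],
    [0,0,0],
    [0,0,0],
    [0,0,0],
    [0,0,0],
    [0,0,0],
    [0,0,0],
    [0,0,0],
    [0,0,0],
    [0,0,0]
  ],
  "hand": [0,0,0,0,0,0,0,0,0,0]
}}

```text
t: 21.6
ee_pos: [0.6684, -0.0903, 0.1796]
orientation: [-0.0, -0.058, 0.998, -0.002]
contact_force: [-1.5, -0.6, -0.0]
gripper_width: 0.005
finger_force: 0.0
```

```bash
python3 -c "
from h import *
tcp()"
```

```text
x -0.0488 y -0.1688 z 0.1796 toolx yaw 186.67 [-1.5 -0.6 -0. ]
```

Call:
{"method": "move_arm", "body": {
  "dp": [
    [0,0,0.04],
    [0,0,0.04],
    [0,0,0.04],
    [0,0,0.033],
    [0,0,0],
    [0,0.01,0],
    [0,0.01,0],
    [0,0.006,0],
    [0,0.003,0],
    [0,0,0]
  ],
  "turn": [
    [0,0,0],
    [0,0,0],
    [0,0,0],
    [0,0,0],
    [0,0,0],
    [0,0,0],
    [0,0,0],
    [0,0,0],
    [0,0,0],
    [0,0,0]
  ],
  "hand": [0,0,0,0,0,0,0,0,0,0]
}}

```text
t: 22.6
ee_pos: [0.6644, -0.0535, 0.0284]
orientation: [0.001, -0.062, 0.998, 0.0]
contact_force: [-0.8, 0.9, 0.3]
gripper_width: 0.007
finger_force: 0.0
```

Call:
{"method": "move_arm", "body": {
  "dp": [
    [0,0.001,0],
    [0,0.001,0],
    [0,0,0]
  ],
  "turn": [
    [0,0,0],
    [0,0,0],
    [0,0,0]
  ],
  "hand": [0,0,0]
}}

```text
t: 22.9
ee_pos: [0.6637, -0.0527, 0.0275]
orientation: [-0.0, -0.061, 0.998, 0.0]
contact_force: [0.3, -0.1, 0.0]
gripper_width: 0.005
finger_force: 0.0
```

Call:
{"method": "move_arm", "body": {
  "dp": [
    [0,0.001,0],
    [0,0.001,0],
    [0,0,0]
  ],
  "turn": [
    [0,0,0],
    [0,0,0],
    [0,0,0]
  ],
  "hand": [0,0,0]
}}

```text
t: 23.2
ee_pos: [0.6635, -0.0515, 0.0275]
orientation: [0.0, -0.061, 0.998, -0.001]
contact_force: [1.3, -2.9, -0.8]
gripper_width: 0.004
finger_force: 1.7
```

Call:
{"method": "move_arm", "body": {
  "dp": [
    [0,0.001,0],
    [0,0.001,0],
    [0,0,0]
  ],
  "turn": [
    [0,0,0],
    [0,0,0],
    [0,0,0]
  ],
  "hand": [0,0,0]
}}

```text
t: 23.5
ee_pos: [0.663, -0.0513, 0.0276]
orientation: [-0.0, -0.061, 0.998, -0.001]
contact_force: [1.6, -8.0, -0.5]
gripper_width: 0.006
finger_force: 4.0
```

Call:
{"method": "move_arm", "body": {
  "dp": [
    [0,0.001,0],
    [0,0.001,0],
    [0,0,0]
  ],
  "turn": [
    [0,0,0],
    [0,0,0],
    [0,0,0]
  ],
  "hand": [0,0,0]
}}

```text
t: 23.8
ee_pos: [0.663, -0.0511, 0.0279]
orientation: [0.0, -0.06, 0.998, -0.002]
contact_force: [0.6, -11.4, -0.7]
gripper_width: 0.007
finger_force: 6.2
```

The push stalled firmly with almost no travel, so the housing is against the end stop. I retreat and hand in.

Call:
{"method": "move_arm", "body": {
  "dp": [
    [0,-0.01,0],
    [0,-0.015,0],
    [0,0,-0.03],
    [0,0,-0.04],
    [0,0,-0.04],
    [0,0,-0.04],
    [0,0,0],
    [0,0,0]
  ],
  "turn": [
    [0,0,0],
    [0,0,0],
    [0,0,0],
    [0,0,0],
    [0,0,0],
    [0,0,0],
    [0,0,0],
    [0,0,0]
  ],
  "hand": [0,0,0,0,0,0,0,0]
}}

```text
t: 24.6
ee_pos: [0.6666, -0.0717, 0.1784]
orientation: [0.001, -0.062, 0.998, 0.0]
contact_force: [-1.0, 0.2, -0.4]
gripper_width: 0.006
finger_force: 0.0
```

```bash
python3 - <<'E'
from h import *
g=grab('scene')
for q in ['housing','flap_edge','flap_hinge']: print(q,[w(g,r['point']).round(3) for r in spotter.place_of(q,'scene')[:2]])
tcp()
print(finish_job())
E
```

```text
housing [array([ 0.43 , -0.111,  0.   ]), array([ 0.652,  0.021, -0.003])]
flap_edge [array([0.623, 0.021, 0.062]), array([ 0.406, -0.095,  0.044])]
flap_hinge [array([0.686, 0.019, 0.061]), array([ 0.446, -0.128,  0.046])]
x -0.0494 y -0.1496 z 0.176 toolx yaw 187.06 [-0.1  0.3 -0.2]
the job is handed in; nothing more can be done
None
```

I pushed the flap shut, then pushed the housing into the corner until it stalled firmly against both the fence and the end stop; the other parts stayed where they were, and the job was handed in at about 25 s (no verdict was returned).

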